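# Slide the check weight into the scale's pocket and confirm

### The arm

A 6-joint arm with a two-finger parallel gripper is mounted at the origin on the work surface. World frame = base frame: x ahead of the robot, y to its left, z up, the work surface at z = 0. Lengths are in m, angles in rad, forces in N, time in s.
With the tool pointing down it reaches from about 0.375 to 0.975 m from the base axis. Payload 3.8 kg.
Tool frame: the origin (TCP) lies at the very end of the fingers, on their centre line; the grasp point (between the pads) lies 19 mm behind it; z points along the fingers, y is the direction in which the jaws open and shut (so a half turn about z gives the same grasp; the last joint's range is limited). The gripper opens to 88 mm and grips with 3 to 60 N. Pads are 18 mm wide; open, the fingers measure 123 mm over their backs; the gripper's body (75 mm by 187 mm) begins 45 mm behind the grasp point.
Start: joints at [-1.301, 0.264, 1.604, -0, 1.274, -0.037], TCP at [0.204, -0.643, 0.239] pointing down, gripper open.
Joint ranges: [-2.63, 2.63], [-0.94, 2.18], [0.31, 2.57], [-1.31, 4.45], [0, 2.66], [-2.55, 2.55]. Speed limits (rad/s): [2.57, 2.57, 3.14, 3.14, 3.14, 3.14].

### API

Orientations are given as a 3x3 rotation matrix whose columns are the frame's x, y, z axes.
In Python, from plant import state, viewer, order, spotter gives the robot as it stands.
- The arm moves only by the tool jog_arm, never from a script. Its argument "deltas" is one flat list of numbers, 7 for each row, row after row: the turn, a rotation vector about the tool's x, y, z in degrees, then the shift along the tool's x, y, z in cm, then the closure, from 0 (fully open) to 1 (shut). In form: [rx, ry, rz, x, y, z, gripper, rx, ry, rz, x, y, z, gripper, ...]. A call has 1 to 8 rows; each row shifts and turns the commanded pose from where the row before left it, along the tool's axes as they then stand; what a row does not reach is not made up. A row lasts 1/10 s, in which the tool goes at most 50 mm and 8.59 degrees, less where a joint would pass 70% of its speed; a pose out of reach is approached as far as the arm can. A call with a gripper value outside its range is refused whole. The fingers move at their own pace and stop on an object; the grip force is fixed at half the most. Time passes only in rows, so rows that do not move let the fingers close. It gives the time, the measured TCP pose, the force and the opening at its end, in the units of the state.
- state(): the state, without advancing time (a new reading comes with each control period).
- viewer.read_camera(name): name is "scene" or "top"; returns the picture (400x640x3 uint8, red, green, blue); there is no depth.
- viewer.camera_params(name): a dict with "intrinsics" (3x3 intrinsics, pixels), "rvec" (rotation vector, rad) and "tvec" (3), from world to camera coordinates, as OpenCV has them. Camera axes: x right, y down, z forward; pixel columns grow to the right and rows downward; lengths in m; the calibration is good to about 2 mm. A picture is of the moment at which its call begins. camera_params takes no time and is no camera call.
- order.close_job(): hands the job in, once; it reports no verdict.
Trained networks look in the newest picture that a camera, given by its name, has taken for a name from the list of things; names that differ only in an ending like _2 or _b are one class to them, and where a whole thing is asked for, a point or a joint stands for the part that bears it (a point fixed in the world has none). Each returns a list of dicts, best first, with "p" (0 to 1); they miss things now and then, are a little off and sometimes report something else, mostly with a low value. They report only what shows in the picture. A call takes as long as a camera call. They do not tell look-alikes from the thing itself.
- spotter.silhouettes(camera, label): "mask" (400x640 bool, what is visible of it) and "extent" ([centre column, centre row, width, height] as shares, 0 to 1, of the picture: columns of its width, rows of its height, round what is visible of it).
- spotter.place_of(camera, label): "centre" ([column, row] as shares, 0 to 1, of the picture: columns of its width, rows of its height: a listed point, or the origin of a listed thing).
The state is a dict: "time_s": time; "joints": joint angles; "joint_velocities": joint speeds; "joint_torque": joint torques, N m; "tcp_pos": TCP position; "tool_rot": TCP orientation; "ft_force": force on the tool from outside, world axes, zero at the start; "moment": the same for the moment, N m; "opening": finger opening in m.
Only numpy, scipy, OpenCV 4.12 (cv2) and the standard library are available. Lean on these libraries where they do the work, as an engineer would, in place of code of your own. Each camera call takes 0.05 s, during which the arm holds its last target.

### The job

Check the counter scale: slide the round brass check weight across the platter, without lifting it, until it drops fully down and flat into the round pocket, then press the green key all the way down and let it spring back. Work gently: push the weight with no more than 15 N and press on nothing harder than 30 N; the platter has been set down off-centre, so feel for the pocket's edge instead of ramming it. Leave the jar, the can and the carton where they are.

Things in the scene. Friction and masses are not known exactly. Their poses are not given: they have to be found in the camera images.
- scale: Grey counter scale, fixed. Housing 280 (x) by 340 (y) mm, 60 mm high; origin at the centre of its underside, x away from the robot, y left, z up. A flat aluminium platter lies on it, its top 92 mm above the origin. The strip on the robot's side of the platter (60 mm wide, 60 mm above the origin) carries the green key.
- platter_mid (a point): Nominal centre of the platter's top surface, 30 mm ahead (+x) of the scale's origin. Platter 210 (x) by 330 (y) mm. It is a lift-off tray that was set down off-centre: it sits up to 25 mm from nominal in the scale's y and up to 4 mm in its x (not turned), stays put for the whole run, and no listed pose shows where.
- pocket (a point): Nominal centre of the mouth of the platter's one round pocket, level with the platter's top, 30 mm ahead and 95 mm to the right (-y) of the scale's origin. Pocket: 100 mm across, 5 mm deep, upright wall, flat dark floor. It lies with the platter, so truly up to 25 mm off this point in the scale's y and up to 4 mm in its x.
- weight: Loose round brass weight, 96 mm across, 14 mm thick, 0.4 to 0.65 kg, upright rim. Origin: centre of its underside. Starts flat on the platter's left part, 115 to 220 mm from the pocket; slides at 2 to 5 N. Going in, its front edge dips and meets the pocket's wall; if it then stops tilted, its low side points to the pocket's centre. Dropped in, its underside is 87 mm above the scale's origin and its top 9 mm above the platter.
- key_top (a point): Centre of the top of the round green key, 28 mm across, in a grey surround 44 mm across; pressed straight down. 82 mm above the scale's origin, 10 mm lower than the platter's top, whose edge is nominally 34 mm away.
- key (a joint): Travel of the green key in m: 0 is up, 0.006 fully down. A spring lifts it; 1.5 N starts it, 5 N holds it fully down.
- jar: Amber jar with red cap, 72 mm across, 115 mm high, standing beside the scale. Origin: centre of its underside. Leave alone.
- can: Drink can with a blue band, 66 mm across, 110 mm high, standing beside the scale. Origin: centre of its underside. Leave alone.
- carton: Yellow carton 70 by 50 mm, 85 mm high, standing beside the scale. Origin: centre of its underside. Leave alone.
Things that resemble listed ones, but are neither listed nor needed, are in the scene too. What is meant by the weight is not brown or white, and is the smaller of those in its own colour.

How it is judged:
On the way, in this order (a step that is already met when the one before it is completed fails the run):
1. the weight lies fully down and flat in the pocket (z of weight in the frame of scale below 0.0885 m and angle between weight's own z axis and vertical below 0.02 rad and horizontal distance between weight and pocket below 0.029 m), for 0.2 s.
2. then the green key is pressed all the way down (value of joint key above 0.005 m), for 0.05 s.
At the end, for the whole second after the job is handed in: The weight lies still in the pocket, its underside less than 88.5 mm above the scale's origin (pocket floor at 87 mm), level within 0.02 rad and within 29 mm of the nominal pocket centre; the green key is up again (within 1 mm) (all of step 1 and linear speed of weight below 0.01 m/s and value of joint key below 0.001 m); the robot touches nothing.
It fails at once if the weight is pushed with more than 15 N (contact force between the fingers and weight above 15 N).
It fails at once if the fingers press on anything with more than 30 N (contact force between the fingers and anything else above 30 N).
It fails at once if the weight is lifted off the platter (its origin more than 20 mm above the platter's surface) (z of weight in the frame of scale above 0.112 m).
It fails at once if the jar, the can or the carton is pushed away by more than 20 mm or tipped over (distance of any of jar, can, carton from where it was at the start of the episode above 0.02 m or angle between any of jar, can, carton's own z axis and vertical above 0.3 rad).
It also fails if it takes over 64 s, if anything falls off the work surface, if the arm or the gripper's body presses on something with over 40 N, if the wrist force passes 120 N, or if a joint passes its speed limit or range.

## Working session

There is one attempt and no reset: what is moved stays moved. The work goes in short steps, Python scripts to look and compute and a tool call to move; the robot and the scene stay as the last step left them, time stands still between calls to the robot, and variables do not carry over. Pictures are saved under pics/ and viewed, and the job is handed in when it is done.

Besides the shell and the picture viewer there is one more tool, called after "Call:" as name(argument=value, ...) on one line, values as JSON. jog_arm: Moves the arm, as the interface text tells. Its arguments: {"type":"object","properties":{"deltas":{"type":"array","items":{"type":"number"}}},"required":["deltas"]}

```bash
ls; mkdir -p pics
python3 - <<'E'
from plant import state, viewer, order, spotter
import cv2
s=state(); print(s)
for c in ["scene","top"]:
    im=viewer.read_camera(c); cv2.imwrite(f"pics/{c}0.png",im[:,:,::-1]); p=viewer.camera_params(c); print(c,p)
    for l in ["scale","platter_mid","pocket","weight","key_top","jar","can","carton"]:
        for d in spotter.place_of(c,l)[:4]: print(l,round(d['p'],2),d['centre'][0]*640,d['centre'][1]*400)
E
```

```text
pics
{'time_s': 0.0, 'joints': array([-1.30089420e+00,  2.64713350e-01,  1.60536983e+00,  3.97659240e-07,
        1.27367371e+00, -3.68715542e-02]), 'joint_velocities': array([ 0.00052061,  0.0011198 , -0.00027679,  0.00124839, -0.00011394,
       -0.00033243]), 'joint_torque': array([ 8.78782466e-04, -5.02104664e+01, -3.56872845e+01,  7.30053708e-02,
        2.93194503e-02, -1.77413663e-04]), 'tcp_pos': array([ 0.20366872, -0.64280317,  0.23741706]), 'tool_rot': array([[ 9.53312888e-01,  3.01983783e-01, -5.76697159e-04],
       [ 3.01984323e-01, -9.53310609e-01,  2.08597835e-03],
       [ 8.01601135e-05, -2.16274355e-03, -9.99997658e-01]]), 'ft_force': array([0.60948186, 0.17465808, 0.5551637 ]), 'moment': array([-0.03570716,  0.01462837, -0.03214316]), 'opening': 0.08809570501734837}
scene {'intrinsics': array([[411.70682501,   0.        , 315.55130002],
       [  0.        , 411.70682501, 204.96391445],
       [  0.        ,   0.        ,   1.        ]]), 'rvec': array([ 1.90267838,  1.5522315 , -0.66210482]), 'tvec': array([-0.17420258, -0.32094363,  1.41287196])}
weight 0.93 219.52 173.67999999999998
weight 0.73 414.08000000000004 190.6
weight 0.7 328.32 224.2
weight 0.57 321.728 322.32
key_top 0.43 294.20799999999997 175.32000000000002
jar 0.63 180.416 256.48
jar 0.29 297.088 179.8
can 0.95 422.976 228.6
carton 0.76 193.08800000000002 220.67999999999998
top {'intrinsics': array([[406.31916149,   0.        , 320.69160617],
       [  0.        , 406.31916149, 198.62509449],
       [  0.        ,   0.        ,   1.        ]]), 'rvec': array([ 2.18865329, -2.13407825,  0.1526799 ]), 'tvec': array([0.03294913, 0.5571407 , 1.04133856])}
weight 0.94 332.47999999999996 109.4
weight 0.89 209.408 224.00000000000003
weight 0.79 400.31999999999994 299.2
weight 0.7 311.808 164.39999999999998
key_top 0.67 323.712 231.0
jar 0.78 435.77599999999995 191.4
can 0.88 219.008 173.4
carton 0.97 423.10400000000004 240.48
```

View pics/scene0.png

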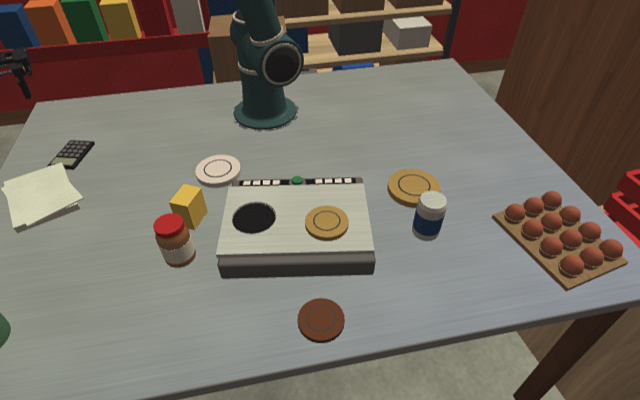

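View pics/top0.png

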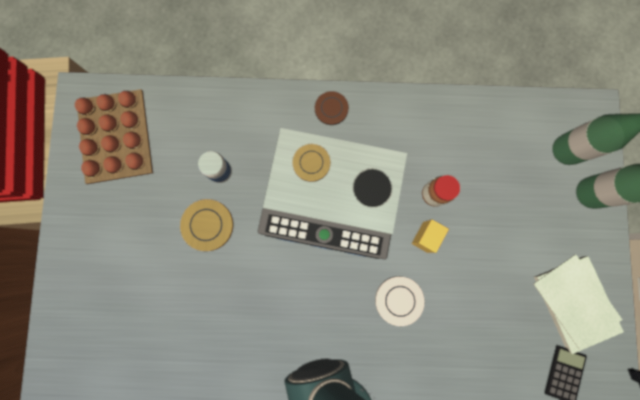

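The weight is the small brass disc on the platter: scene (327,222), top (311,163). The pocket is dark: scene (254,218), top (373,188). The green key is at top (324,235). The larger brass disc, the brown one and the white one are decoys. Next I'll measure from both views.

```bash
cat > h.py <<'E'
import numpy as np, cv2
from plant import state, viewer, order, spotter
P={c:viewer.camera_params(c) for c in ["scene","top"]}
def proj(c,X):
    p=P[c]; return cv2.projectPoints(np.float64(X).reshape(-1,3),p['rvec'],p['tvec'],p['intrinsics'],None)[0].reshape(-1,2)
def ray(c,uv):
    p=P[c];R=cv2.Rodrigues(p['rvec'])[0];o=-R.T@p['tvec'].ravel()
    uv=np.float64(uv).reshape(-1,2);d=(np.c_[uv,np.ones(len(uv))]@np.linalg.inv(p['intrinsics']).T)@R
    return o,d
def atz(c,uv,z):
    o,d=ray(c,uv); return o+d*((z-o[2])/d[:,2])[:,None]
def tri(a,b):
    A=[];B=[]
    for c,uv in (("scene",a),("top",b)):
        o,d=ray(c,uv);d=d[0]/np.linalg.norm(d[0]);M=np.eye(3)-np.outer(d,d);A.append(M);B.append(M@o)
    return np.linalg.lstsq(np.vstack(A),np.hstack(B),rcond=None)[0]
def blob(im,kind,near,r=60):
    hsv=cv2.cvtColor(im,cv2.COLOR_RGB2HSV).astype(int);H,S,V=hsv[...,0],hsv[...,1],hsv[...,2]
    m={'dark':(V<60),'brass':(H>10)&(H<30)&(S>90)&(V>80),'green':(H>45)&(H<90)&(S>90)}[kind].astype(np.uint8)
    yy,xx=np.mgrid[:400,:640];m[(xx-near[0])**2+(yy-near[1])**2>r*r]=0
    if kind!='dark':m=cv2.morphologyEx(m,cv2.MORPH_CLOSE,np.ones((7,7)))
    n,l,st,ce=cv2.connectedComponentsWithStats(m)
    k=1+np.argmax(st[1:,4]); return l==k
def ell(m):
    cs=cv2.findContours(m.astype(np.uint8),cv2.RETR_EXTERNAL,cv2.CHAIN_APPROX_NONE)[0]
    c=max(cs,key=len);return c[:,0,:].astype(float)
E
python3 - <<'E'
from h import *
for k,a,b,z in [('dark',(254,218),(373,188),.092),('brass',(327,222),(311,163),.106),('green',(297,181),(324,235),.082)]:
    res=[]
    for c,n in (("scene",a),("top",b)):
        im=cv2.imread(f"pics/{c}0.png")[:,:,::-1].copy()
        m=blob(im,k,n,35 if k!='green' else 15); e=ell(m)
        W=atz(c,e,z)
        (x,y),r=cv2.minEnclosingCircle(W[:,:2].astype(np.float32))
        A=np.c_[2*W[:,:2],np.ones(len(W))];q=np.linalg.lstsq(A,(W[:,:2]**2).sum(1),rcond=None)[0]
        rf=np.sqrt(q[2]+q[0]**2+q[1]**2)
        el=cv2.fitEllipse(e.astype(np.float32))
        print(k,c,m.sum(),'circ',q[:2].round(4),rf.round(4),'enc',round(x,4),round(y,4),round(r,4),el[0]); res.append(el[0])
    print(' tri',tri(*res).round(4))
for c in P:
    im=cv2.imread(f"pics/{c}0.png"); x0,y0=(200,150) if c=="scene" else (240,110)
    cv2.imwrite(f"pics/{c}0z.png",cv2.resize(im[y0:y0+140,x0:x0+190],None,fx=4,fy=4,interpolation=cv2.INTER_CUBIC))
E
```

```text
dark scene 969 circ [ 0.5861 -0.0807] 0.0452 enc 0.5865 -0.0805 0.0476 (253.51515197753906, 217.97047424316406)
dark top 946 circ [ 0.5807 -0.0813] 0.0429 enc 0.5806 -0.0813 0.0442 (372.1050720214844, 187.5356903076172)
 tri [ 0.5815 -0.0817  0.0858]
brass scene 1142 circ [0.6442 0.0744] 0.0475 enc 0.6457 0.0745 0.0509 (326.4469909667969, 221.85557556152344)
brass top 1058 circ [0.6382 0.0742] 0.0452 enc 0.6385 0.074 0.0466 (311.0269470214844, 162.3206024169922)
 tri [0.6396 0.0749 0.0991]
green scene 65 circ [0.4681 0.0369] 0.0128 enc 0.4679 0.037 0.015 (296.66766357421875, 179.89031982421875)
green top 69 circ [0.461  0.0371] 0.0106 enc 0.461 0.0371 0.0113 (324.0, 234.0)
 tri [0.4613 0.0373 0.076 ]
```

View pics/top0z.png

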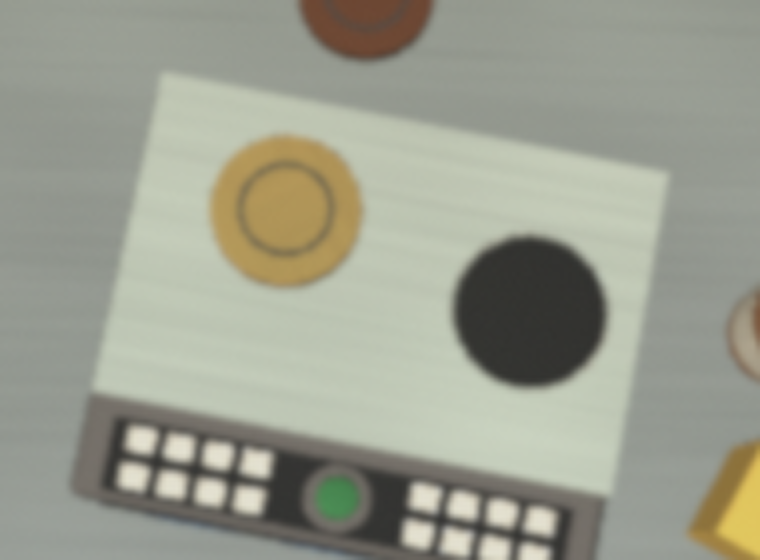

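View pics/scene0z.png

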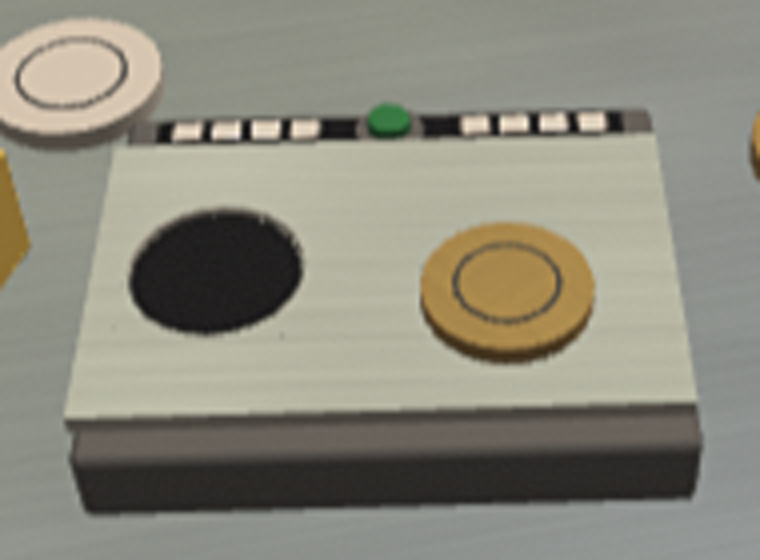

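```bash
cat >> h.py <<'E'
from scipy.optimize import least_squares
def subpix(im,c,X0,r,z,ch=None,n=72,w=.015,ang=None):
    """edge of a horizontal circle: along radial world lines, half-level crossing/greatest gradient"""
    g=cv2.GaussianBlur(im.astype(np.float32),(0,0),.7)
    pts=[]
    rr=np.linspace(r-w,r+w,61)
    for t in (np.linspace(0,2*np.pi,n,endpoint=False) if ang is None else ang):
        X=np.c_[X0[0]+rr*np.cos(t),X0[1]+rr*np.sin(t),np.full(61,z)]
        uv=proj(c,X).astype(np.float32)
        s=np.stack([cv2.remap(g[...,k],uv[:,:1],uv[:,1:],cv2.INTER_CUBIC)[:,0] for k in range(3)],1)
        d=np.linalg.norm(s[4:]-s[:-4],axis=1);i=np.argmax(d);pts.append(X[i+2])
    pts=np.array(pts)
    f=lambda p:np.hypot(pts[:,0]-p[0],pts[:,1]-p[1])-p[2]
    q=least_squares(f,[X0[0],X0[1],r],loss='soft_l1',f_scale=.001)
    return q.x,np.median(abs(f(q.x)))
def toolmove(target,ang=None):
    """deltas(cm) in tool axes of world displacement to target; ang: wanted world heading (deg) of tool x"""
    s=state();R=s['tool_rot'];d=R.T@(np.array(target)-s['tcp_pos'])*100
    h=np.degrees(np.arctan2(R[1,0],R[0,0]))
    return d.round(2),h.round(2),s['tcp_pos'].round(4),s['ft_force'].round(2)
E
python3 - <<'E'
from h import *
im={c:cv2.imread(f"pics/{c}0.png")[:,:,::-1].copy() for c in P}
for nm,X0,r,z in [('pocket',(.582,-.081),.05,.092),('weight',(.64,.0745),.048,.106),('key',(.463,.037),.014,.082)]:
    for dz in (0,-.006):
        for c in P:
            q,e=subpix(im[c],c,X0,r,z+dz,w=.012 if r>.02 else .006); q,e=subpix(im[c],c,q[:2],r,z+dz,w=.01 if r>.02 else .006)
            print(nm,dz,c,q.round(4),e.round(4))
# platter corners, z .092 from top zoom
for c,x0,y0,cs in (("top",240,110,[(163,72),(667,174),(608,495),(92,393)]),("scene",200,150,[(698,402),(65,415),(116,142),(655,133)])):
    uv=np.array(cs)/4+[x0,y0]
    W=atz(c,uv,.092);print(c,W[:,:2].round(4).tolist()); e=W[1]-W[0]; print(np.degrees(np.arctan2(e[1],e[0])))
E
```

```text
pocket 0 scene [ 0.5848 -0.0804  0.0487] 0.0006
pocket 0 top [ 0.5807 -0.081   0.0479] 0.0006
pocket -0.006 scene [ 0.5789 -0.0806  0.0491] 0.0005
pocket -0.006 top [ 0.5819 -0.0821  0.0481] 0.0006
weight 0 scene [0.6466 0.0737 0.0504] 0.0014
weight 0 top [0.6377 0.074  0.0482] 0.0006
weight -0.006 scene [0.641  0.0748 0.0509] 0.0015
weight -0.006 top [0.6392 0.0741 0.0485] 0.0006
key 0 scene [0.4695 0.0355 0.0165] 0.0012
key 0 top [0.4642 0.035  0.0164] 0.0018
key -0.006 scene [0.4628 0.0362 0.0166] 0.0012
key -0.006 top [0.4646 0.0354 0.0166] 0.002
top [[0.7286, 0.1544], [0.6708, -0.1692], [0.4654, -0.1319], [0.5209, 0.1911]]
-100.1293751104967
scene [[0.7334, 0.1572], [0.6743, -0.1662], [0.4655, -0.1298], [0.5262, 0.1937]]
-100.34691333674338
```

Call:
jog_arm(deltas=[0,0,-8.5,0,0,0,0.32,0,0,-8.5,0,0,0,0.32,0,0,-8.5,0,0,0,0.32,0,0,-8.5,0,0,0,0.32,0,0,-8.5,0,0,0,0.32,0,0,-8.5,0,0,0,0.32,0,0,-1.3,0,0,0,0.32])

```text
time_s: 1.6
tcp_pos: [0.2039, -0.6435, 0.2387]
tool_rot: [[0.343, 0.939, -0.0], [0.939, -0.343, -0.0], [-0.0, -0.0, -1.0]]
ft_force: [-0.2, 1.0, 0.7]
opening: 0.06
```

```bash
python3 -c "
from h import *
print(toolmove([.6593,.1322,.2]),state()['opening'])"
```

```text
(array([88.48, 16.22,  3.87]), np.float64(69.97), array([ 0.2039, -0.6435,  0.2387]), array([-0.25,  0.99,  0.69])) 0.059989592771786324
```

Call:
jog_arm(deltas=[0,0,0,3.7,0.68,0,0.32,0,0,0,3.7,0.68,0,0.32,0,0,0,3.7,0.68,0,0.32,0,0,0,3.7,0.68,0,0.32,0,0,0,3.7,0.68,0,0.32,0,0,0,3.7,0.68,0,0.32,0,0,0,3.7,0.68,0,0.32,0,0,0,3.7,0.68,0,0.32])

```text
time_s: 2.4
tcp_pos: [0.3573, -0.383, 0.239]
tool_rot: [[0.347, 0.938, 0.0], [0.938, -0.347, -0.0], [-0.0, 0.001, -1.0]]
ft_force: [0.4, -0.2, 0.1]
opening: 0.0601
```

Call:
jog_arm(deltas=[0,0,0,3.7,0.68,0,0.32,0,0,0,3.7,0.68,0,0.32,0,0,0,3.7,0.68,0,0.32,0,0,0,3.7,0.68,0,0.32,0,0,0,3.7,0.68,0,0.32,0,0,0,3.7,0.68,0,0.32,0,0,0,3.7,0.68,0,0.32,0,0,0,3.7,0.68,0,0.32])

```text
time_s: 3.2
tcp_pos: [0.5103, -0.1236, 0.2391]
tool_rot: [[0.347, 0.938, 0.001], [0.938, -0.347, -0.0], [0.0, 0.001, -1.0]]
ft_force: [-0.0, 0.2, 0.2]
opening: 0.0596
```

Call:
jog_arm(deltas=[0,0,0,3.7,0.68,0,0.32,0,0,0,3.7,0.68,0,0.32,0,0,0,3.7,0.68,0,0.32,0,0,0,3.7,0.68,0,0.32,0,0,0,3.7,0.68,0,0.32,0,0,0,3.7,0.68,0,0.32,0,0,0,3.7,0.68,0,0.32,0,0,0,0,0,0,0.32])

```text
time_s: 4.0
tcp_pos: [0.6451, 0.1057, 0.2385]
tool_rot: [[0.343, 0.939, 0.001], [0.939, -0.343, 0.002], [0.002, 0.0, -1.0]]
ft_force: [0.3, -0.1, -0.2]
opening: 0.06
```

```bash
python3 -c "
from h import *
print(toolmove([.6593,.1322,.11]),state()['opening'])"
```

```text
(array([ 2.95,  0.42, 12.85]), np.float64(69.92), array([0.6451, 0.1057, 0.2385]), array([ 0.28, -0.13, -0.2 ])) 0.06002248521285786
```

Call:
jog_arm(deltas=[0,0,0,1.5,0.2,3,0.32,0,0,0,1.5,0.2,3,0.32,0,0,0,0,0,3,0.32,0,0,0,0,0,2.5,0.32,0,0,0,0,0,0,0.32])

```text
time_s: 4.5
tcp_pos: [0.6537, 0.1275, 0.1187]
tool_rot: [[0.346, 0.938, -0.009], [0.938, -0.346, -0.002], [-0.005, -0.008, -1.0]]
ft_force: [-0.1, 0.1, -0.6]
opening: 0.0599
```

Run:
```python
from h import *
print(toolmove([.6593,.1322,.11]))
for c in P:
    im=viewer.read_camera(c); cv2.imwrite(f"pics/{c}1.png",im[:,:,::-1])
    t=state()['tcp_pos'];print(c,proj(c,t))
    x0,y0=(200,130) if c=="scene" else (240,90)
    z=cv2.resize(im[y0:y0+140,x0:x0+190,::-1],None,fx=4,fy=4,interpolation=cv2.INTER_CUBIC)
    u=(proj(c,t)[0]-[x0,y0])*4; cv2.drawMarker(z,tuple(int(v) for v in u),(0,0,255))
    cv2.imwrite(f"pics/{c}1z.png",z)
```

```text
(array([0.64, 0.36, 0.87]), np.float64(69.76), array([0.6537, 0.1275, 0.1187]), array([-0.13,  0.14, -0.59]))
scene [[351.79827189 216.33502877]]
top [[289.3702068 152.5707838]]
```

View pics/top1z.png

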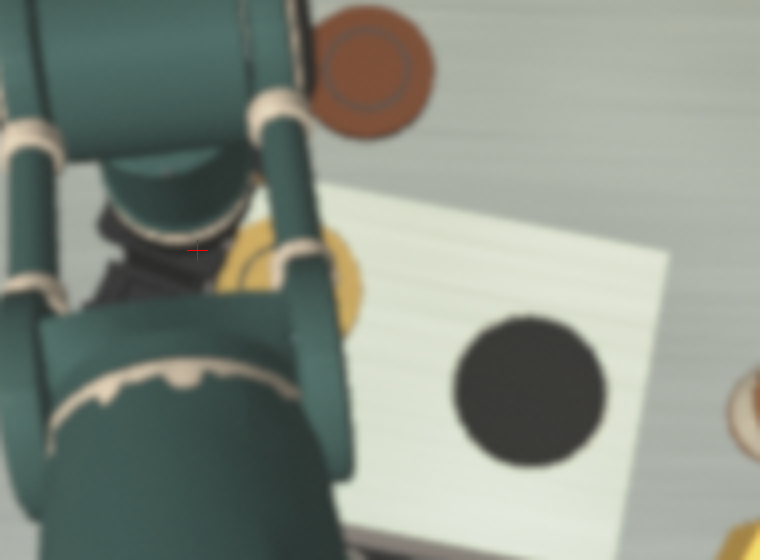

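View pics/scene1z.png

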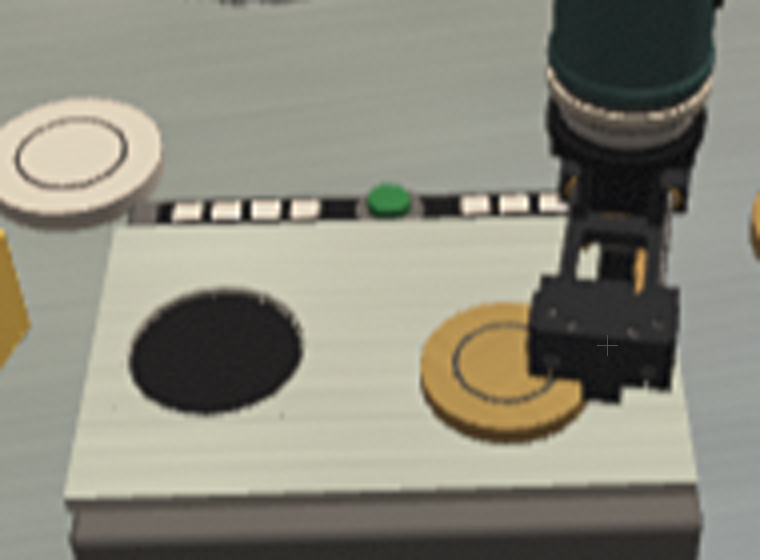

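Run:
```python
from h import *
s=state();t=s['tcp_pos'];R=s['tool_rot']
for a in (-.009,.009):
  for b in (.030,.0475): print(a,b,(proj("scene",t+R@[a,b,0])[0]-[200,130])*4)
```

```text
-0.009 0.03 [586.22847895 383.77620437]
-0.009 0.0475 [582.76790954 408.56089905]
0.009 0.03 [620.5417279  387.46170783]
0.009 0.0475 [617.56844018 412.36171667]
```

Call:
jog_arm(deltas=[0,0,0,0.7,0.3,0,0.32,0,0,0,0,0,0,0.32])

```text
time_s: 4.8
tcp_pos: [0.665, 0.1348, 0.1264]
tool_rot: [[0.344, 0.939, 0.005], [0.939, -0.344, 0.001], [0.003, 0.004, -1.0]]
ft_force: [0.0, 1.5, 0.3]
opening: 0.0604
```

Call:
jog_arm(deltas=[0,0,0,0,0,0,0.32,0,0,0,0,0,0,0.32,0,0,0,0,0,0,0.32])

```text
time_s: 5.1
tcp_pos: [0.6629, 0.1341, 0.1242]
tool_rot: [[0.344, 0.939, 0.001], [0.939, -0.344, 0.0], [0.0, 0.001, -1.0]]
ft_force: [0.5, -0.5, 0.4]
opening: 0.0605
```

Run:
```python
from h import *
s=state();t=s['tcp_pos'];R=s['tool_rot']
im=viewer.read_camera("scene");x0,y0=300,170
z=cv2.resize(im[y0:y0+80,x0:x0+100,::-1],None,fx=7,fy=7,interpolation=cv2.INTER_CUBIC)
for a in (-.009,.009):
  for b in (.030,.0475):
    u=(proj("scene",t+R@[a,b,0])[0]-[x0,y0])*7; cv2.circle(z,tuple(int(v) for v in u),3,(0,0,255),-1)
cv2.imwrite("pics/s2.png",z)
print(toolmove([.6593,.1322,.11]))
```

```text
(array([-0.3 , -0.26,  1.4 ]), np.float64(69.88), array([0.6628, 0.1341, 0.124 ]), array([ 0.56,  0.7 , -0.29]))
```

View pics/s2.png

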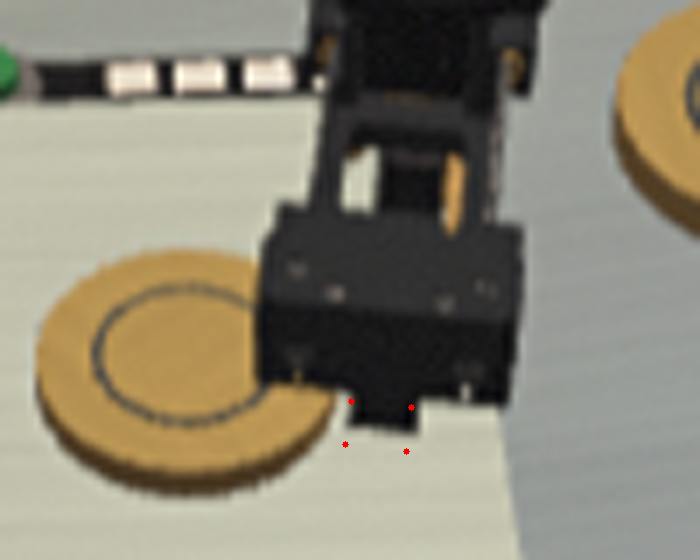

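Run:
```python
from h import *
s=state();t=s['tcp_pos'];R=s['tool_rot']
for p in [(-.0375,.0935,-.064),(.0375,.0935,-.064),(0,.0475,-.02),(0,.0475,-.04),(0,.042,0)]: print(p,(proj("scene",t+R@p)[0]-[300,170])*7)
```

```text
(-0.0375, 0.0935, -0.064) [233.6845241  403.10474211]
(0.0375, 0.0935, -0.064) [514.39183949 432.9986597 ]
(0, 0.0475, -0.02) [379.41756771 402.50967394]
(0, 0.0475, -0.04) [383.21735346 355.0809162 ]
(0, 0.042, 0) [377.39133782 434.47732061]
```

Call:
jog_arm(deltas=[0,0,0,0,-0.26,0.5,0.32,0,0,0,0,0,0.5,0.32,0,0,0,0,0,0.5,0.32,0,0,0,0,0,0.5,0.32,0,0,0,0,0,0.2,0.32,0,0,0,0,0,0,0.32,0,0,0,0,0,0,0.32])

```text
time_s: 5.85
tcp_pos: [0.6604, 0.135, 0.1017]
tool_rot: [[0.344, 0.939, -0.0], [0.939, -0.344, 0.0], [0.0, -0.0, -1.0]]
ft_force: [0.2, -0.8, -0.2]
opening: 0.06
```

Call:
jog_arm(deltas=[0,0,0,0,0,0.1,0.32,0,0,0,0,0,0.1,0.32,0,0,0,0,0,0.1,0.32,0,0,0,0,0,0.1,0.32,0,0,0,0,0,0.1,0.32])

```text
time_s: 6.35
tcp_pos: [0.6603, 0.135, 0.0966]
tool_rot: [[0.344, 0.939, 0.0], [0.939, -0.344, -0.0], [-0.0, 0.0, -1.0]]
ft_force: [-0.8, -0.3, 0.4]
opening: 0.0595
```

Call:
jog_arm(deltas=[0,0,0,0,0,0.1,0.32,0,0,0,0,0,0.1,0.32,0,0,0,0,0,0,0.32])

```text
time_s: 6.65
tcp_pos: [0.6602, 0.135, 0.0945]
tool_rot: [[0.344, 0.939, -0.0], [0.939, -0.344, -0.0], [-0.0, -0.0, -1.0]]
ft_force: [-0.5, -0.2, 0.8]
opening: 0.0602
```

Call:
jog_arm(deltas=[0,0,0,0,0,0.1,0.32,0,0,0,0,0,0.1,0.32,0,0,0,0,0,0,0.32])

```text
time_s: 6.95
tcp_pos: [0.6603, 0.135, 0.0926]
tool_rot: [[0.344, 0.939, -0.0], [0.939, -0.344, -0.0], [-0.0, -0.0, -1.0]]
ft_force: [0.9, -0.3, -0.4]
opening: 0.0599
```

Call:
jog_arm(deltas=[0,0,0,0,0,0.1,0.32,0,0,0,0,0,0,0.32])

```text
time_s: 7.15
tcp_pos: [0.6604, 0.135, 0.0925]
tool_rot: [[0.344, 0.939, 0.0], [0.939, -0.344, 0.0], [0.0, 0.0, -1.0]]
ft_force: [-2.5, -1.2, 4.7]
opening: 0.0598
```

Call:
jog_arm(deltas=[0,0,0,0,0,0.05,0.32,0,0,0,0,0,0,0.32])

```text
time_s: 7.35
tcp_pos: [0.6604, 0.135, 0.0925]
tool_rot: [[0.344, 0.939, 0.0], [0.939, -0.344, 0.0], [0.0, 0.0, -1.0]]
ft_force: [-2.7, -0.2, 7.2]
opening: 0.0599
```

Call:
jog_arm(deltas=[0,0,0,0,0,-0.3,0.32,0,0,0,0,0,-0.25,0.32,0,0,0,-0.3,0,0,0.32,0,0,0,-0.3,0,0,0.32,0,0,0,-0.2,0,0,0.32,0,0,0,-0.2,0,0,0.32,0,0,0,-0.2,0,0,0.32])

```text
time_s: 8.05
tcp_pos: [0.656, 0.1235, 0.0965]
tool_rot: [[0.344, 0.939, -0.0], [0.939, -0.344, -0.0], [-0.0, -0.0, -1.0]]
ft_force: [0.6, -0.4, 0.0]
opening: 0.0596
```

Call:
jog_arm(deltas=[0,0,0,-0.1,0,0,0.32,0,0,0,-0.1,0,0,0.32,0,0,0,-0.1,0,0,0.32,0,0,0,-0.1,0,0,0.32])

```text
time_s: 8.45
tcp_pos: [0.6549, 0.1201, 0.0968]
tool_rot: [[0.344, 0.939, 0.0], [0.939, -0.344, 0.0], [0.0, 0.0, -1.0]]
ft_force: [0.2, 1.3, -0.7]
opening: 0.0598
```

Call:
jog_arm(deltas=[0,0,0,-0.1,0,0,0.32,0,0,0,-0.1,0,0,0.32,0,0,0,-0.1,0,0,0.32,0,0,0,-0.1,0,0,0.32])

```text
time_s: 8.85
tcp_pos: [0.6537, 0.1163, 0.0968]
tool_rot: [[0.344, 0.939, 0.001], [0.939, -0.344, 0.0], [0.0, 0.001, -1.0]]
ft_force: [2.0, 1.6, -0.2]
opening: 0.0598
```

Call:
jog_arm(deltas=[0,0,0,-0.1,0,0,0.32,0,0,0,-0.1,0,0,0.32,0,0,0,-0.1,0,0,0.32,0,0,0,-0.1,0,0,0.32])

```text
time_s: 9.25
tcp_pos: [0.6521, 0.1126, 0.0968]
tool_rot: [[0.344, 0.939, 0.0], [0.939, -0.344, 0.0], [0.0, -0.0, -1.0]]
ft_force: [1.2, 2.2, -0.4]
opening: 0.0596
```

Call:
jog_arm(deltas=[0,0,0,-0.2,0,0,0.32,0,0,0,-0.3,0,0,0.32,0,0,0,-0.3,0,0,0.32,0,0,0,-0.3,0,0,0.32,0,0,0,-0.3,0,0,0.32,0,0,0,-0.3,0,0,0.32,0,0,0,-0.3,0,0,0.32])

```text
time_s: 9.95
tcp_pos: [0.6451, 0.0935, 0.0968]
tool_rot: [[0.344, 0.939, 0.0], [0.939, -0.344, 0.0], [0.0, 0.0, -1.0]]
ft_force: [1.0, 3.1, -0.3]
opening: 0.0599
```

Call:
jog_arm(deltas=[0,0,0,-0.3,0,0,0.32,0,0,0,-0.3,0,0,0.32,0,0,0,-0.3,0,0,0.32,0,0,0,-0.3,0,0,0.32,0,0,0,-0.3,0,0,0.32,0,0,0,-0.3,0,0,0.32,0,0,0,-0.3,0,0,0.32,0,0,0,-0.3,0,0,0.32])

```text
time_s: 10.75
tcp_pos: [0.6368, 0.0709, 0.0967]
tool_rot: [[0.344, 0.939, 0.0], [0.939, -0.344, 0.0], [0.0, 0.0, -1.0]]
ft_force: [2.3, 3.8, 0.6]
opening: 0.0601
```

Call:
jog_arm(deltas=[0,0,0,-0.3,0,0,0.32,0,0,0,-0.3,0,0,0.32,0,0,0,-0.3,0,0,0.32,0,0,0,-0.3,0,0,0.32,0,0,0,-0.3,0,0,0.32,0,0,0,-0.2,0,0,0.32,0,0,0,-0.1,0,0,0.32,0,0,0,0,0,0,0.32])

```text
time_s: 11.55
tcp_pos: [0.6306, 0.054, 0.0967]
tool_rot: [[0.344, 0.939, -0.0], [0.939, -0.344, -0.0], [-0.0, -0.0, -1.0]]
ft_force: [1.2, 1.8, 0.8]
opening: 0.0599
```

Run:
```python
from h import *
s=state();t=s['tcp_pos'];R=s['tool_rot'];c0=(t-R[:,0]*.0465)[:2];print(t,c0,s['ft_force'])
for c in P:
    im=viewer.read_camera(c); cv2.imwrite(f"pics/{c}3.png",im[:,:,::-1])
    x0,y0=(200,150) if c=="scene" else (240,110)
    z=cv2.resize(im[y0:y0+140,x0:x0+190,::-1],None,fx=4,fy=4,interpolation=cv2.INTER_CUBIC)
    for ctr,r,zz,col in ((c0,.048,.1065,(0,0,255)),((.5807,-.081),.05,.0925,(255,255,0))):
        a=np.linspace(0,6.28,60);u=(proj(c,np.c_[ctr[0]+r*np.cos(a),ctr[1]+r*np.sin(a),a*0+zz])-[x0,y0])*4
        cv2.polylines(z,[u.astype(int)],True,col,1)
    cv2.imwrite(f"pics/{c}3z.png",z)
```

```text
[0.6306278  0.05399347 0.09668559] [0.61462844 0.01033262] [1.174325   1.76201828 0.81205357]
```

View pics/top3z.png

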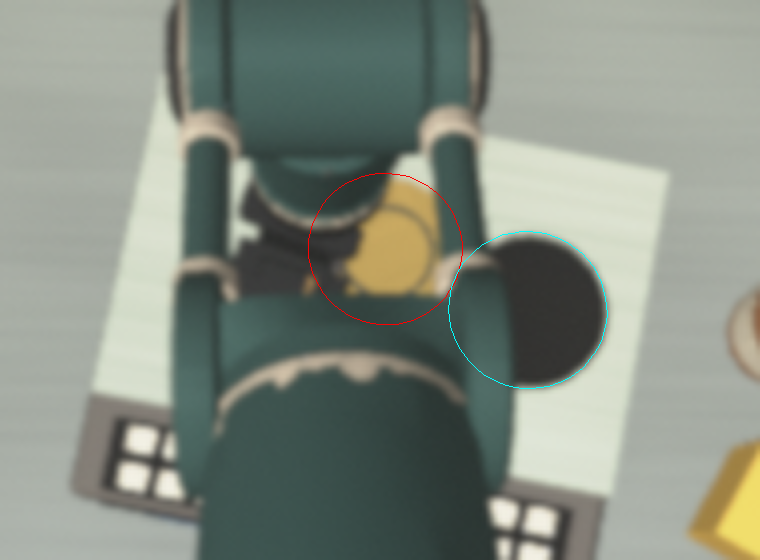

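View pics/scene3z.png

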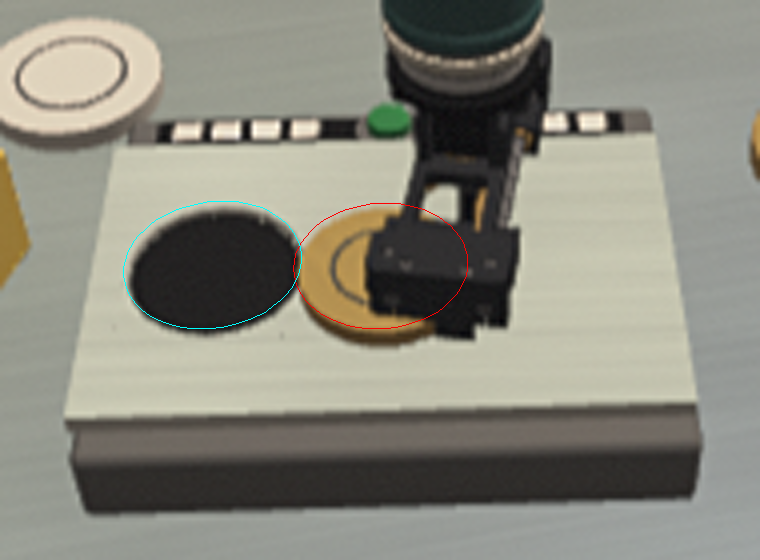

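Call:
jog_arm(deltas=[0,0,0,-0.2,0,0,0.32,0,0,0,-0.3,0,0,0.32,0,0,0,-0.3,0,0,0.32,0,0,0,-0.3,0,0,0.32,0,0,0,-0.3,0,0,0.32,0,0,0,-0.3,0,0,0.32,0,0,0,-0.3,0,0,0.32,0,0,0,-0.3,0,0,0.32])

```text
time_s: 12.45
tcp_pos: [0.6227, 0.0324, 0.0967]
tool_rot: [[0.344, 0.939, -0.0], [0.939, -0.344, 0.0], [0.0, -0.0, -1.0]]
ft_force: [0.6, 3.3, 0.3]
opening: 0.0597
```

Call:
jog_arm(deltas=[0,0,0,-0.3,0,0,0.32,0,0,0,-0.3,0,0,0.32,0,0,0,-0.3,0,0,0.32,0,0,0,-0.2,0,0,0.32,0,0,0,-0.1,0,0,0.32])

```text
time_s: 12.95
tcp_pos: [0.6186, 0.0212, 0.0967]
tool_rot: [[0.344, 0.939, -0.0], [0.939, -0.344, 0.0], [0.0, -0.0, -1.0]]
ft_force: [1.1, 2.3, -0.4]
opening: 0.0598
```

Call:
jog_arm(deltas=[0,0,0,-0.1,0,0,0.32,0,0,0,-0.1,0,0,0.32,0,0,0,-0.1,0,0,0.32,0,0,0,-0.1,0,0,0.32,0,0,0,-0.1,0,0,0.32])

```text
time_s: 13.45
tcp_pos: [0.617, 0.0167, 0.0967]
tool_rot: [[0.344, 0.939, -0.0], [0.939, -0.344, 0.0], [0.0, -0.0, -1.0]]
ft_force: [1.2, 3.2, -0.2]
opening: 0.0595
```

Call:
jog_arm(deltas=[0,0,0,-0.1,0,0,0.32,0,0,0,-0.1,0,0,0.32,0,0,0,-0.1,0,0,0.32,0,0,0,-0.1,0,0,0.32,0,0,0,-0.1,0,0,0.32])

```text
time_s: 13.95
tcp_pos: [0.6152, 0.0119, 0.0967]
tool_rot: [[0.344, 0.939, -0.0], [0.939, -0.344, 0.0], [-0.0, -0.0, -1.0]]
ft_force: [1.5, 2.7, 0.7]
opening: 0.0596
```

```bash
cat > look.py <<'E'
from h import *
import sys
n=sys.argv[1]
s=state();t=s['tcp_pos'];R=s['tool_rot'];c0=(t-R[:,0]*.0465)[:2];print(s['time_s'],t.round(4),c0.round(4),'d',np.subtract((.5807,-.081),c0).round(4),s['ft_force'].round(2))
for c in P:
    im=viewer.read_camera(c); cv2.imwrite(f"pics/{c}{n}.png",im[:,:,::-1])
    x0,y0=(210,160) if c=="scene" else (310,130)
    z=cv2.resize(im[y0:y0+100,x0:x0+130,::-1],None,fx=6,fy=6,interpolation=cv2.INTER_CUBIC)
    cv2.imwrite(f"pics/{c}{n}z.png",z)
E
python3 look.py 4
```

```text
13.95 [0.6152 0.0119 0.0967] [ 0.5992 -0.0318] d [-0.0185 -0.0492] [1.47 2.69 0.66]
```

View pics/scene4z.png

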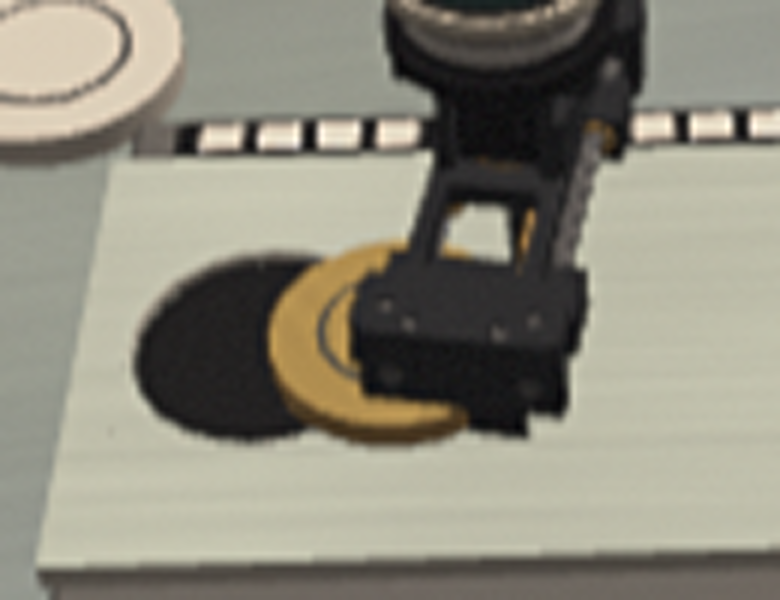

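View pics/top4z.png

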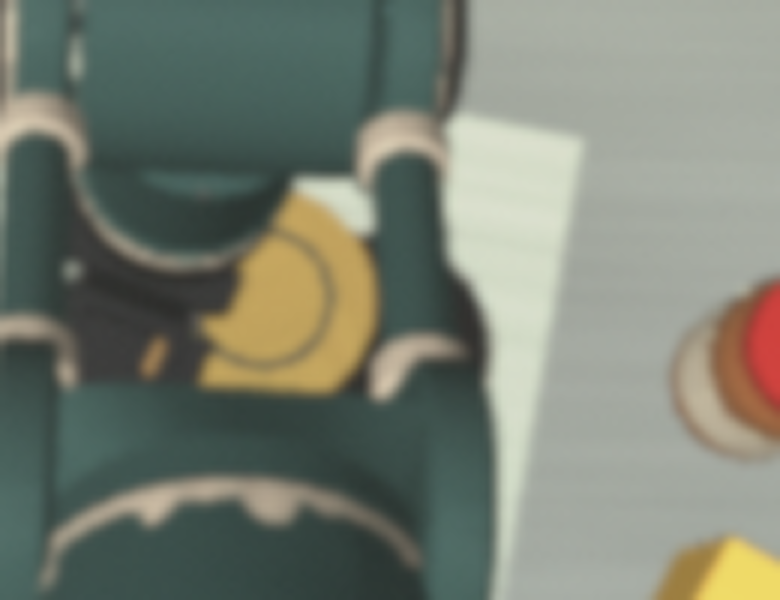

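Call:
jog_arm(deltas=[0,0,0,-0.1,0,0,0.32,0,0,0,-0.2,0,0,0.32,0,0,0,-0.2,0,0,0.32,0,0,0,-0.2,0,0,0.32,0,0,0,-0.1,0,0,0.32,0,0,0,-0.1,0,0,0.32])

```text
time_s: 14.65
tcp_pos: [0.6121, 0.0034, 0.0967]
tool_rot: [[0.344, 0.939, -0.0], [0.939, -0.344, 0.0], [0.0, -0.0, -1.0]]
ft_force: [1.0, 2.4, -0.3]
opening: 0.0599
```

Call:
jog_arm(deltas=[0,0,0,-0.1,0,0,0.32,0,0,0,-0.2,0,0,0.32,0,0,0,-0.2,0,0,0.32,0,0,0,-0.2,0,0,0.32,0,0,0,-0.1,0,0,0.32,0,0,0,-0.1,0,0,0.32])

```text
time_s: 15.25
tcp_pos: [0.609, -0.005, 0.0967]
tool_rot: [[0.344, 0.939, -0.0], [0.939, -0.344, 0.0], [0.0, -0.0, -1.0]]
ft_force: [0.5, 3.3, 0.2]
opening: 0.06
```

Call:
jog_arm(deltas=[0,0,0,-0.1,0,0,0.32,0,0,0,-0.2,0,0,0.32,0,0,0,-0.2,0,0,0.32,0,0,0,-0.2,0,0,0.32,0,0,0,-0.1,0,0,0.32,0,0,0,-0.1,0,0,0.32])

```text
time_s: 15.85
tcp_pos: [0.606, -0.0134, 0.0968]
tool_rot: [[0.344, 0.939, 0.0], [0.939, -0.344, 0.0], [0.0, 0.0, -1.0]]
ft_force: [0.9, 3.7, 1.0]
opening: 0.0601
```

Call:
jog_arm(deltas=[0,0,0,-0.1,0,0,0.32,0,0,0,-0.1,0,0,0.32,0,0,0,-0.1,0,0,0.32,0,0,0,-0.1,0,0,0.32])

```text
time_s: 16.25
tcp_pos: [0.6047, -0.0171, 0.0968]
tool_rot: [[0.344, 0.939, 0.0], [0.939, -0.344, 0.0], [0.0, 0.0, -1.0]]
ft_force: [0.6, 2.9, 1.1]
opening: 0.0597
```

```bash
python3 look.py 5
```

```text
16.25 [ 0.6047 -0.0171  0.0968] [ 0.5887 -0.0608] d [-0.008  -0.0202] [0.59 2.94 1.09]
```

View pics/scene5z.png

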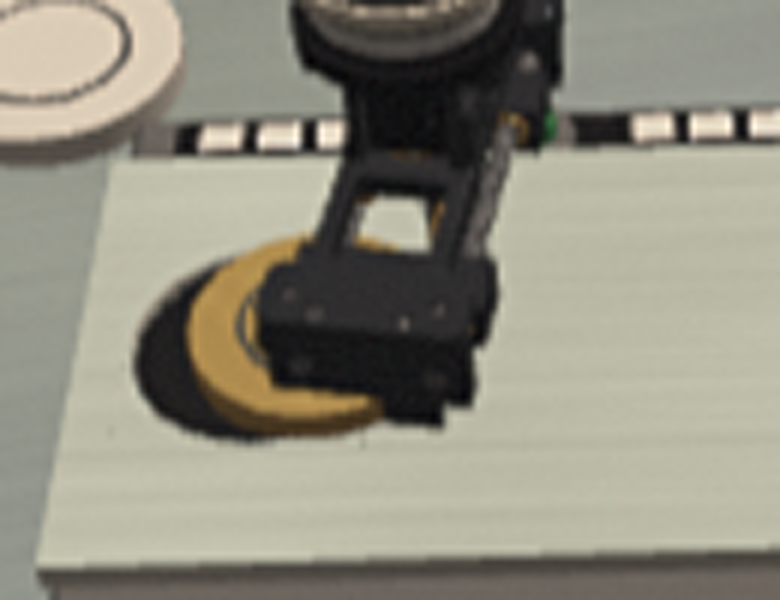

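Call:
jog_arm(deltas=[0,0,0,-0.1,0,0,0.32,0,0,0,-0.1,0,0,0.32,0,0,0,-0.1,0,0,0.32,0,0,0,-0.1,0,0,0.32,0,0,0,-0.1,0,0,0.32,0,0,0,-0.1,0,0,0.32])

```text
time_s: 16.95
tcp_pos: [0.6026, -0.0228, 0.0969]
tool_rot: [[0.344, 0.939, 0.0], [0.939, -0.344, 0.0], [0.0, 0.0, -1.0]]
ft_force: [0.8, 3.8, 2.0]
opening: 0.0599
```

Call:
jog_arm(deltas=[0,0,0,-0.1,0,0,0.32,0,0,0,-0.1,0,0,0.32,0,0,0,-0.1,0,0,0.32,0,0,0,-0.1,0,0,0.32])

```text
time_s: 17.35
tcp_pos: [0.6013, -0.0265, 0.0969]
tool_rot: [[0.344, 0.939, 0.0], [0.939, -0.344, 0.0], [0.0, 0.0, -1.0]]
ft_force: [1.4, 4.1, 3.1]
opening: 0.0598
```

Call:
jog_arm(deltas=[0,0,0,-0.1,0,0,0.32,0,0,0,-0.1,0,0,0.32,0,0,0,-0.1,0,0,0.32])

```text
time_s: 17.65
tcp_pos: [0.6003, -0.0295, 0.097]
tool_rot: [[0.344, 0.939, 0.001], [0.939, -0.344, -0.0], [0.0, 0.001, -1.0]]
ft_force: [2.1, 4.0, 4.5]
opening: 0.06
```

Call:
jog_arm(deltas=[0,0,0,-0.1,0,0,0.32,0,0,0,-0.1,0,0,0.32])

```text
time_s: 17.85
tcp_pos: [0.5997, -0.0314, 0.097]
tool_rot: [[0.344, 0.939, 0.001], [0.939, -0.344, -0.0], [0.0, 0.001, -1.0]]
ft_force: [2.0, 3.0, 3.9]
opening: 0.06
```

Call:
jog_arm(deltas=[0,0,0,-0.1,0,0,0.32])

```text
time_s: 17.95
tcp_pos: [0.5991, -0.0325, 0.0967]
tool_rot: [[0.344, 0.939, 0.0], [0.939, -0.344, -0.001], [-0.0, 0.0, -1.0]]
ft_force: [1.7, 1.8, -0.4]
opening: 0.06
```

```bash
python3 look.py 6
```

```text
17.95 [ 0.5991 -0.0325  0.0967] [ 0.5831 -0.0762] d [-0.0024 -0.0048] [ 1.72  1.81 -0.39]
```

View pics/scene6z.png

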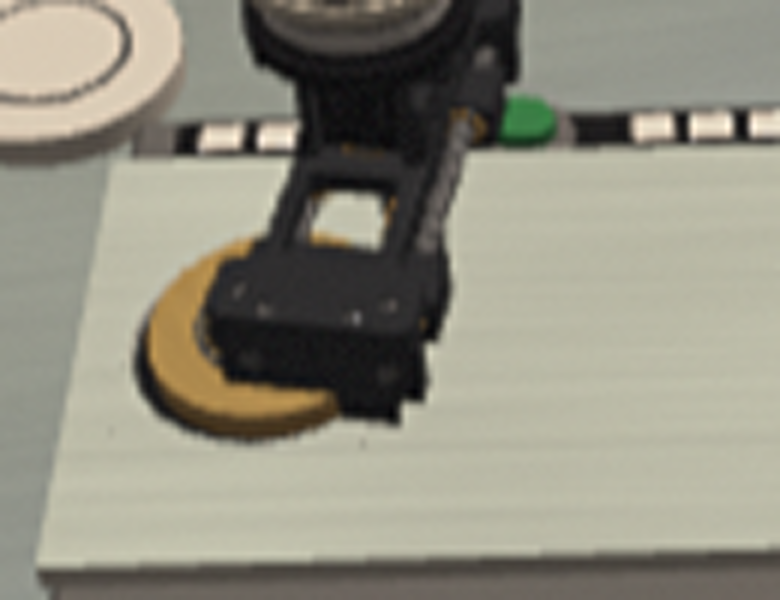

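View pics/top6z.png

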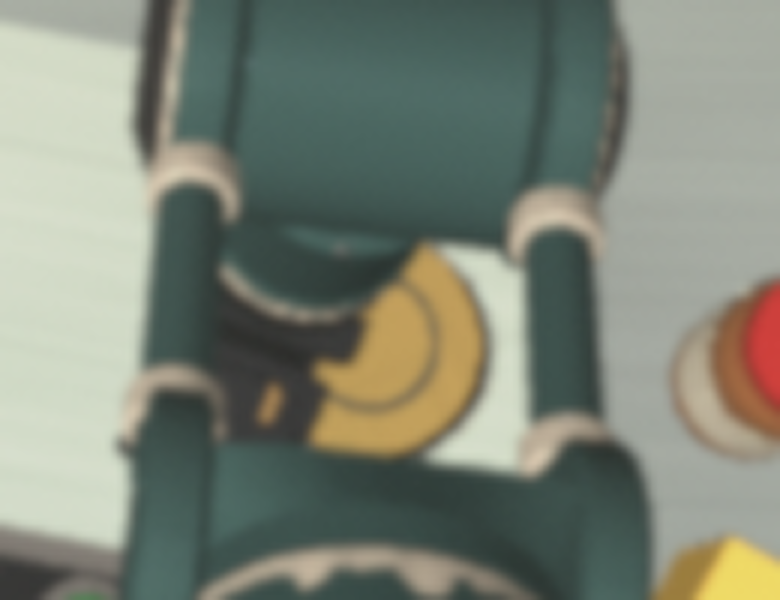

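Close: a few mm to go, and the scene view shows a thin dark gap at the pocket's left edge. I'll continue in 1 mm steps.

Call:
jog_arm(deltas=[0,0,0,-0.1,0,0,0.32,0,0,0,0,0,0,0.32])

```text
time_s: 18.25
tcp_pos: [0.5983, -0.0334, 0.0962]
tool_rot: [[0.344, 0.939, -0.001], [0.939, -0.344, -0.0], [-0.001, -0.001, -1.0]]
ft_force: [1.7, 0.9, 0.7]
opening: 0.06
```

Call:
jog_arm(deltas=[0,0,0,-0.1,0,0,0.32,0,0,0,0,0,0,0.32])

```text
time_s: 18.45
tcp_pos: [0.5978, -0.0342, 0.0962]
tool_rot: [[0.344, 0.939, -0.001], [0.939, -0.344, -0.0], [-0.001, -0.001, -1.0]]
ft_force: [1.8, 2.1, -0.3]
opening: 0.0601
```

Call:
jog_arm(deltas=[0,0,0,-0.1,0,0,0.32,0,0,0,0,0,0,0.32])

```text
time_s: 18.65
tcp_pos: [0.5974, -0.035, 0.0962]
tool_rot: [[0.344, 0.939, -0.001], [0.939, -0.344, -0.0], [-0.0, -0.001, -1.0]]
ft_force: [1.6, 0.5, -0.4]
opening: 0.0599
```

```bash
python3 look.py 7
python3 - <<'E'
import cv2
im=cv2.imread('pics/scene7.png');cv2.imwrite('pics/s7.png',cv2.resize(im[180:250,215:300],None,fx=9,fy=8,interpolation=cv2.INTER_CUBIC))
E
```

```text
18.65 [ 0.5974 -0.035   0.0962] [ 0.5814 -0.0787] d [-0.0007 -0.0023] [ 1.63  0.47 -0.4 ]
```

View pics/s7.png

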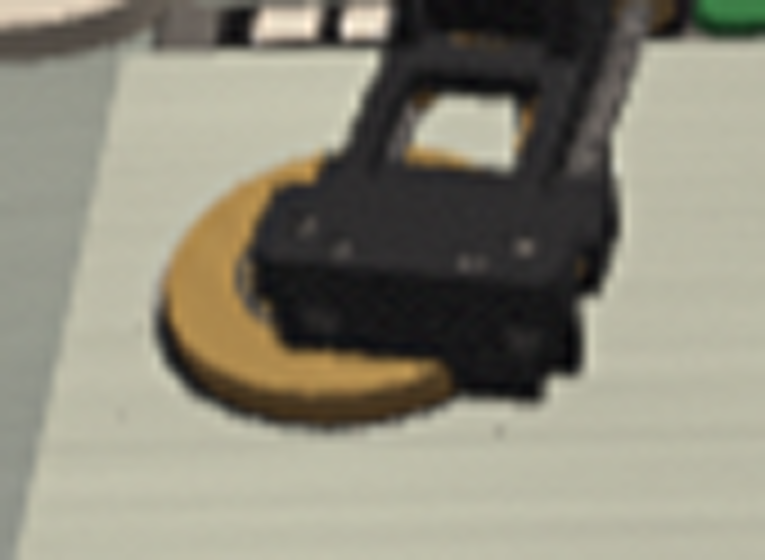

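View pics/top7z.png

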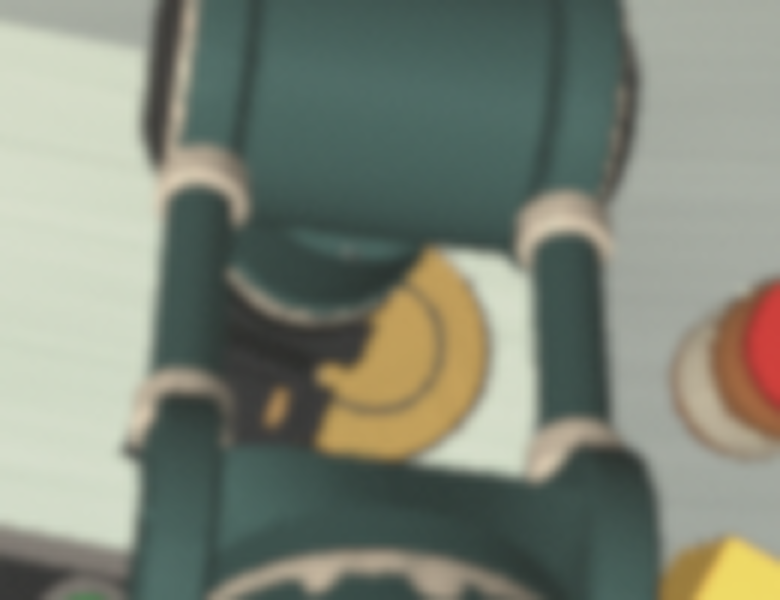

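Call:
jog_arm(deltas=[0,0,0,-0.1,0,0,0.32,0,0,0,0,0,0,0.32])

```text
time_s: 18.95
tcp_pos: [0.5972, -0.0359, 0.0964]
tool_rot: [[0.344, 0.939, -0.001], [0.939, -0.344, 0.0], [-0.0, -0.001, -1.0]]
ft_force: [0.2, 0.5, -1.2]
opening: 0.0597
```

Call:
jog_arm(deltas=[0,0,0,-0.1,0,0,0.32,0,0,0,0,0,0,0.32])

```text
time_s: 19.15
tcp_pos: [0.597, -0.0369, 0.0965]
tool_rot: [[0.344, 0.939, -0.001], [0.939, -0.344, -0.0], [-0.0, -0.001, -1.0]]
ft_force: [1.2, 2.1, -1.0]
opening: 0.0601
```

Call:
jog_arm(deltas=[0,0,0,-0.1,0,0,0.32,0,0,0,0,0,0,0.32])

```text
time_s: 19.35
tcp_pos: [0.5969, -0.0378, 0.0967]
tool_rot: [[0.344, 0.939, -0.0], [0.939, -0.344, 0.0], [-0.0, -0.0, -1.0]]
ft_force: [1.4, 1.5, -1.4]
opening: 0.06
```

Call:
jog_arm(deltas=[0,0,0,-0.1,0,0,0.32,0,0,0,0,0,0,0.32])

```text
time_s: 19.55
tcp_pos: [0.5967, -0.0387, 0.0967]
tool_rot: [[0.344, 0.939, 0.0], [0.939, -0.344, 0.0], [0.0, 0.0, -1.0]]
ft_force: [-0.7, 1.9, -1.9]
opening: 0.0601
```

```bash
python3 look.py 8
python3 - <<'E'
import cv2
im=cv2.imread('pics/scene8.png');cv2.imwrite('pics/s8.png',cv2.resize(im[180:250,215:300],None,fx=9,fy=8,interpolation=cv2.INTER_CUBIC))
E
```

```text
19.55 [ 0.5967 -0.0387  0.0967] [ 0.5807 -0.0823] d [-0.      0.0013] [-0.66  1.89 -1.91]
```

View pics/s8.png

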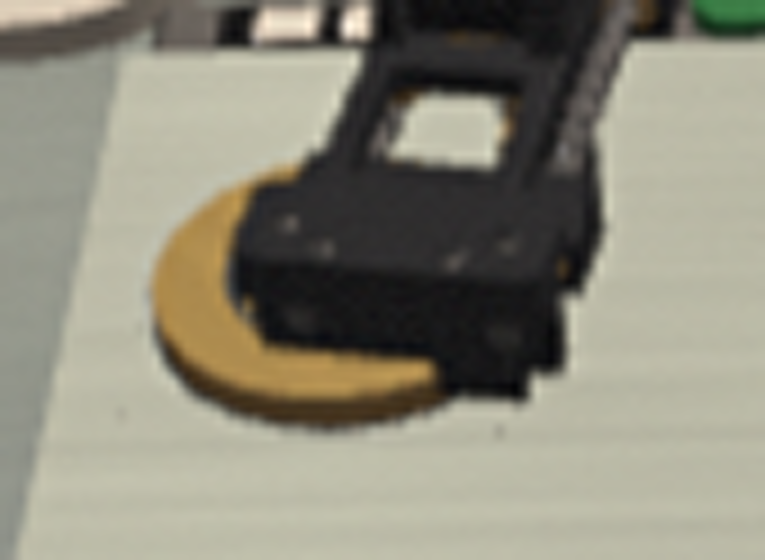

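View pics/top8z.png

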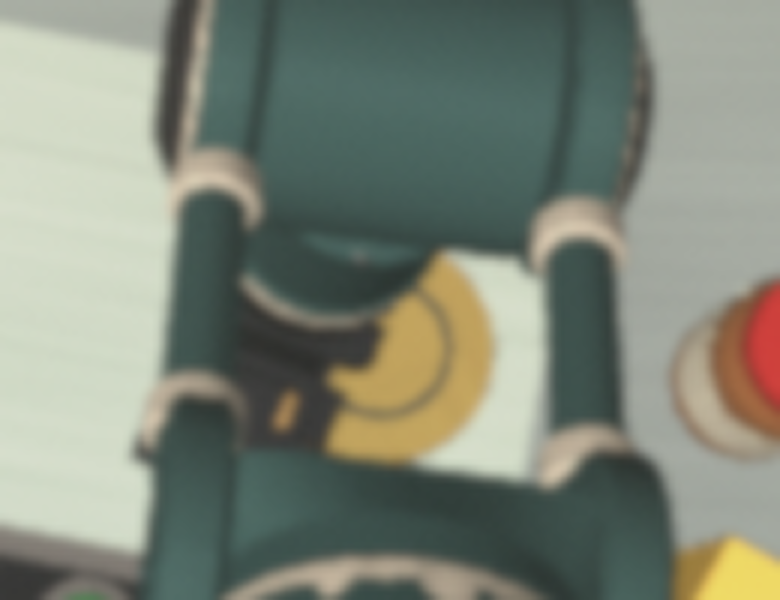

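Call:
jog_arm(deltas=[0,0,0,0.5,0,0,0.32,0,0,0,1,0,0,0.32,0,0,0,1,0,-1,0.32,0,0,0,2,0,-3,0.32,0,0,0,4,0,-2,0.32,0,0,0,4,0,0,0.32,0,0,0,0,0,0,0.32])

```text
time_s: 20.35
tcp_pos: [0.6424, 0.0836, 0.1594]
tool_rot: [[0.34, 0.94, 0.005], [0.94, -0.34, 0.002], [0.004, 0.004, -1.0]]
ft_force: [-0.4, -0.1, -0.5]
opening: 0.0598
```

```bash
python3 look.py 9
python3 - <<'E'
from h import *
im={c:cv2.imread(f"pics/{c}9.png")[:,:,::-1].copy() for c in P}
for c in P:
    for z in (.1015,.1065):
        q,e=subpix(im[c],c,(.581,-.081),.048,z,w=.008);print(c,z,q.round(4),e.round(4))
E
```

```text
20.35 [0.6424 0.0836 0.1594] [0.6266 0.0399] d [-0.0459 -0.1209] [-0.36 -0.07 -0.49]
scene 0.1015 [ 0.5836 -0.0813  0.0482] 0.0009
scene 0.1065 [ 0.5879 -0.0813  0.0475] 0.0006
top 0.1015 [ 0.5791 -0.0811  0.0487] 0.0009
top 0.1065 [ 0.5785 -0.0802  0.0486] 0.0007
```

View pics/scene9z.png

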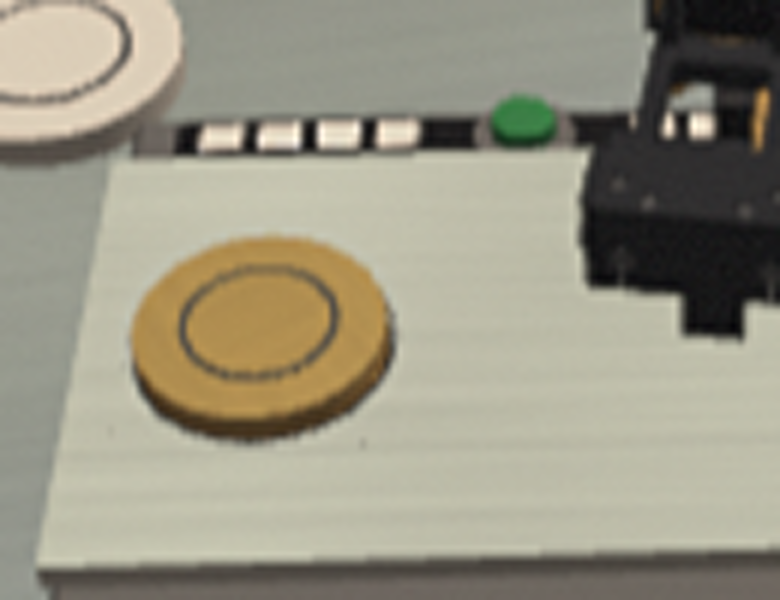

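View pics/top9z.png

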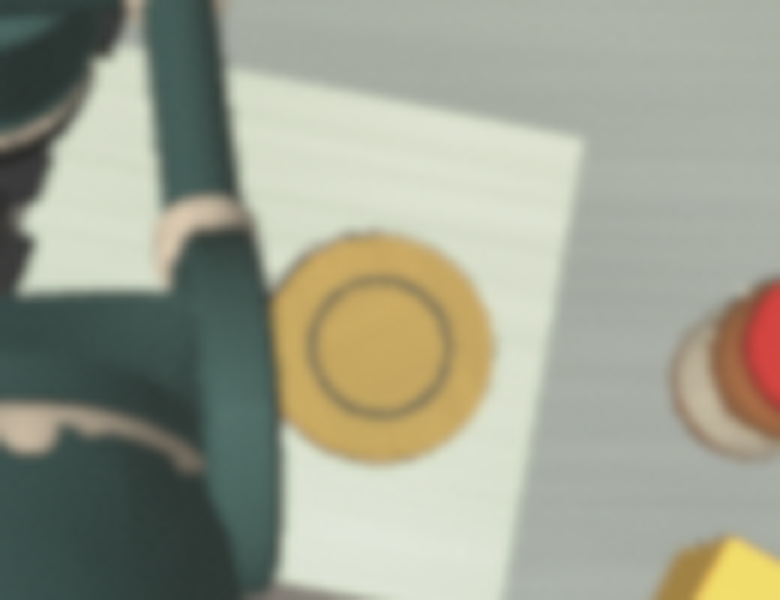

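```bash
cat > ring.py <<'E'
from h import *
def ring(f,c,X0,z,r0=.030):
    g=cv2.GaussianBlur(cv2.imread(f).astype(np.float32).sum(2),(0,0),.5)
    pts=[];uvs=[];rr=np.linspace(r0-.006,r0+.006,49)
    for it in range(3):
        pts=[];uvs=[]
        for t in np.linspace(0,2*np.pi,72,endpoint=False):
            X=np.c_[X0[0]+rr*np.cos(t),X0[1]+rr*np.sin(t),np.full(49,z)]
            uv=proj(c,X).astype(np.float32);s=cv2.remap(g,uv[:,:1],uv[:,1:],cv2.INTER_CUBIC)[:,0]
            s=s-np.linspace(s[0],s[-1],49);w=np.clip(-s,0,None)**2+1e-9
            pts.append((X*w[:,None]).sum(0)/w.sum());uvs.append((uv*w[:,None]).sum(0)/w.sum())
        p=np.array(pts);f_=lambda q:np.hypot(p[:,0]-q[0],p[:,1]-q[1])-q[2]
        q=least_squares(f_,[*X0[:2],r0],loss='soft_l1',f_scale=.0005).x;X0=q[:2];r0=q[2]
    return q,np.median(abs(f_(q))),np.array(uvs)
if __name__=="__main__":
    for n,X0 in (("0",(.638,.074)),("9",(.580,-.081))):
        for z in (.1015,.1065):
            a=ring(f"pics/scene{n}.png","scene",(X0[0]+.006,X0[1]),z);b=ring(f"pics/top{n}.png","top",X0,z)
            print(n,z,a[0].round(4),a[1].round(4),b[0].round(4),b[1].round(4),'dx',(a[0]-b[0])[:2].round(4))
E
python3 ring.py
```

```text
0 0.1015 [0.6365 0.0758 0.0287] 0.0001 [0.6405 0.0744 0.0288] 0.0001 dx [-0.004   0.0015]
0 0.1065 [0.641  0.0748 0.0285] 0.0002 [0.6394 0.0743 0.0287] 0.0001 dx [0.0016 0.0005]
9 0.1015 [ 0.5815 -0.0813  0.0285] 0.0001 [ 0.5794 -0.0821  0.0286] 0.0001 dx [0.0021 0.0008]
9 0.1065 [ 0.5865 -0.0811  0.0283] 0.0001 [ 0.5786 -0.0814  0.0285] 0.0001 dx [0.0079 0.0003]
```

Run:
```python
from h import *
print(toolmove([.463,.0365,.16]))
im=cv2.imread("pics/top0.png")[:,:,::-1].astype(int)
for c in P:
    im=cv2.imread(f"pics/{c}0.png")[:,:,::-1].astype(float)
    y0,y1,x0,x1=(222,248,312,337) if c=="top" else (168,192,285,309)
    s=im[y0:y1,x0:x1];w=np.clip(s[...,1]-(s[...,0]+s[...,2])/2-8,0,None)
    w=np.clip(w,0,np.percentile(w,95)*.8)
    yy,xx=np.mgrid[y0:y1,x0:x1];u=[(w*xx).sum()/w.sum(),(w*yy).sum()/w.sum()];print(c,u,atz(c,u,.0825),w.max())
```

```text
(array([-10.14, -15.15,  -0.27]), np.float64(70.03), array([0.64  , 0.0801, 0.1574]), array([-0.26,  0.36,  0.41]))
scene [np.float64(296.8070268361582), np.float64(179.83668785310735)] [[0.46865549 0.03710652 0.0825    ]] 40.0
top [np.float64(323.83706356311546), np.float64(234.11083836312702)] [[0.4606761  0.03750345 0.0825    ]] 38.400000000000006
```

Call:
jog_arm(deltas=[0,0,0,-1.69,-2.55,0,1,0,0,0,-1.69,-2.55,0,1,0,0,0,-1.69,-2.55,0,1,0,0,0,-1.69,-2.55,0,1,0,0,0,-1.69,-2.55,0,1,0,0,0,-1.69,-2.55,0,1,0,0,0,0,0,0,1,0,0,0,0,0,0,1])

```text
time_s: 21.25
tcp_pos: [0.4606, 0.0353, 0.1568]
tool_rot: [[0.345, 0.938, 0.001], [0.938, -0.345, -0.0], [-0.0, 0.001, -1.0]]
ft_force: [0.3, 0.7, 0.1]
opening: 0.0004
```

Run:
```python
from h import *
print(toolmove([.462,.0373,.09]),state()['opening'])
```

```text
(array([0.24, 0.06, 6.68]), np.float64(69.8), array([0.4606, 0.0353, 0.1568]), array([0.34, 0.71, 0.1 ])) 0.0003975692782185038
```

Call:
jog_arm(deltas=[0,0,0,0.2,0.05,2,1,0,0,0,0,0,2,1,0,0,0,0,0,1.5,1,0,0,0,0,0,0.7,1,0,0,0,0,0,0,1,0,0,0,0,0,0,1,0,0,0,0,0,0,1])

```text
time_s: 21.95
tcp_pos: [0.4634, 0.0378, 0.0957]
tool_rot: [[0.344, 0.939, 0.002], [0.939, -0.344, 0.0], [0.001, 0.002, -1.0]]
ft_force: [0.0, -0.1, 0.3]
opening: 0.0003
```

```bash
python3 look.py 10
python3 - <<'E'
import cv2
im=cv2.imread('pics/scene10.png');cv2.imwrite('pics/s10.png',cv2.resize(im[140:230,230:340],None,fx=6,fy=6,interpolation=cv2.INTER_CUBIC))
E
```

```text
21.95 [0.4634 0.0378 0.0957] [ 0.4474 -0.0059] d [ 0.1333 -0.0751] [ 0.05 -0.1   0.32]
```

View pics/s10.png

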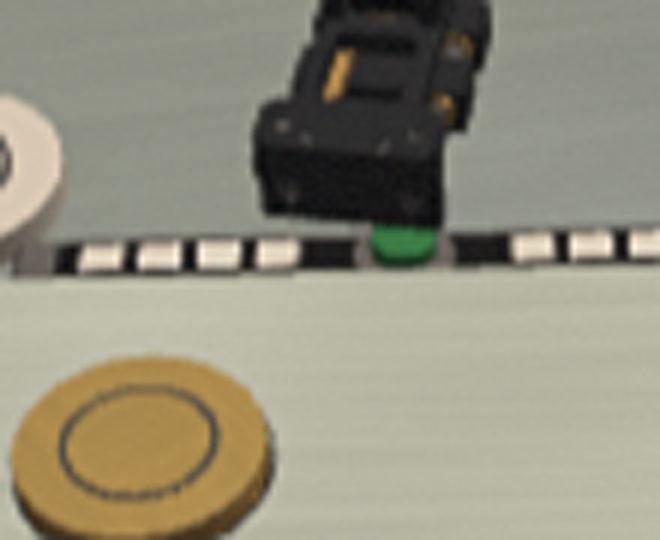

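Call:
jog_arm(deltas=[0,0,0,0,0,0.4,1,0,0,0,0,0,0.4,1,0,0,0,0,0,0.2,1,0,0,0,0,0,0.2,1,0,0,0,0,0,0.1,1,0,0,0,0,0,0.1,1])

```text
time_s: 22.65
tcp_pos: [0.462, 0.0378, 0.0807]
tool_rot: [[0.344, 0.939, -0.001], [0.939, -0.344, -0.0], [-0.0, -0.001, -1.0]]
ft_force: [-0.8, 0.9, 2.6]
opening: -0.0001
```

Call:
jog_arm(deltas=[0,0,0,0,0,0.1,1,0,0,0,0,0,0.1,1,0,0,0,0,0,0.1,1])

```text
time_s: 22.95
tcp_pos: [0.4621, 0.0378, 0.0777]
tool_rot: [[0.344, 0.939, -0.001], [0.939, -0.344, -0.0], [-0.0, -0.0, -1.0]]
ft_force: [-3.5, -0.2, 3.7]
opening: 0.0004
```

Call:
jog_arm(deltas=[0,0,0,0,0,0.1,1,0,0,0,0,0,0.1,1])

```text
time_s: 23.15
tcp_pos: [0.4621, 0.0378, 0.0762]
tool_rot: [[0.344, 0.939, -0.001], [0.939, -0.344, 0.0], [-0.0, -0.001, -1.0]]
ft_force: [-7.6, 0.2, 16.0]
opening: 0.0003
```

Call:
jog_arm(deltas=[0,0,0,0,0,0.1,1,0,0,0,0,0,0,1])

```text
time_s: 23.35
tcp_pos: [0.4621, 0.0378, 0.0762]
tool_rot: [[0.344, 0.939, -0.001], [0.939, -0.344, -0.0], [-0.0, -0.001, -1.0]]
ft_force: [-8.9, 0.2, 17.0]
opening: 0.0002
```

Call:
jog_arm(deltas=[0,0,0,0,0,0,1,0,0,0,0,0,-0.3,1,0,0,0,0,0,-0.5,1,0,0,0,0,0,-1,1,0,0,0,0,0,-3,1,0,0,0,0,0,-4,1,0,0,0,-3,0,-4,1,0,0,0,-3,0,0,1])

```text
time_s: 24.15
tcp_pos: [0.4464, -0.0192, 0.2098]
tool_rot: [[0.342, 0.94, 0.013], [0.94, -0.342, -0.001], [0.003, 0.013, -1.0]]
ft_force: [0.3, 0.1, 0.4]
opening: 0.0005
```

Call:
jog_arm(deltas=[0,0,0,-4,-2,0,1,0,0,0,-4,-2,0,1,0,0,0,-4,0,0,1,0,0,0,-4,0,0,1,0,0,0,-4,0,0,1,0,0,0,-4,0,0,1,0,0,0,0,0,0,1,0,0,0,0,0,0,1])

```text
time_s: 24.95
tcp_pos: [0.3214, -0.2309, 0.2031]
tool_rot: [[0.347, 0.938, 0.001], [0.938, -0.347, -0.0], [0.0, 0.001, -1.0]]
ft_force: [-0.1, -0.2, 0.3]
opening: 0.0005
```

```bash
python3 look.py 11
python3 - <<'E'
from ring import *
X0=(.580,-.081)
for z in (.1015,):
    a=ring("pics/scene11.png","scene",(X0[0]+.003,X0[1]),z);b=ring("pics/top11.png","top",X0,z);print(a[:2],b[:2])
for n in ("0","11"):
    im=cv2.imread(f"pics/scene{n}.png")[:,:,::-1].astype(float);s=im[165:192,282:312];w=np.clip(s[...,1]-(s[...,0]+s[...,2])/2-8,0,None)
    yy,xx=np.mgrid[165:192,282:312];print(n,(w*xx).sum()/w.sum(),(w*yy).sum()/w.sum(),w.sum())
E
```

```text
24.95 [ 0.3214 -0.2309  0.2031] [ 0.3053 -0.2745] d [0.2754 0.1935] [-0.12 -0.18  0.33]
(array([ 0.58155195, -0.08125399,  0.02846977]), np.float64(0.00011345478950831531)) (array([ 0.57944489, -0.08206616,  0.0286426 ]), np.float64(7.838509191464976e-05))
0 296.86556141672946 179.808289374529 3317.5
11 296.85475868290484 179.82513907683054 3325.5
```

View pics/scene11.png

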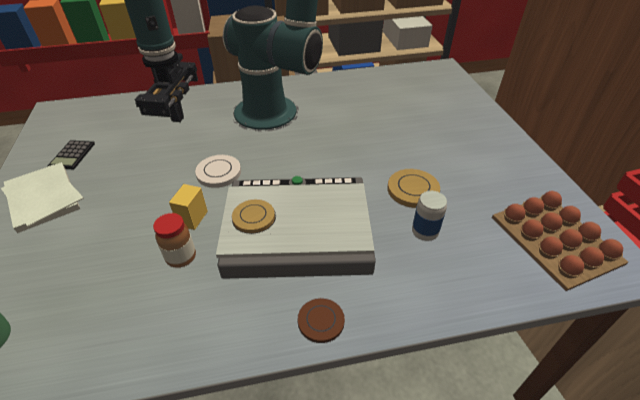

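View pics/top11.png

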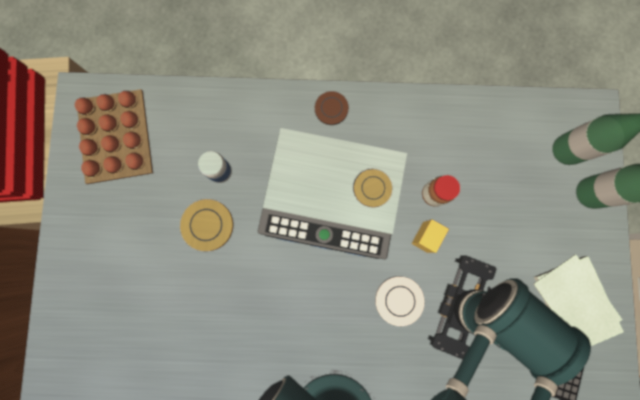

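```bash
python3 -c "
from plant import order
print(order.close_job())"
```

```text
the job is handed in; nothing more can be done
None
```

The job is handed in at about 25 s of the 64 s. I slid the brass weight across the platter into the pocket, then pressed the green key fully down and let it spring back.

**Weight:** I pushed it with two spread fingertips. In the readings taken at the end of each move, the total force was about 6.5 N at most, well under the 15 N limit.
- The ring on its top measured about 5 mm lower than at the start.
- Both cameras place it within about 2 mm of the pocket centre I measured at the start. I did not measure tilt directly; I take it as flat because a weight resting on the pocket's edge would have dropped only about half as far.

**Key:** It reached its hard stop with the fingertip at 76.2 mm, after about 6 mm of travel. The highest force reading was about 19 N, under the 30 N limit. After release it looks the same as at the start, within 0.02 px in the scene view.

**Other items:** The jar, can and carton look unmoved in the final pictures. The arm ended clear of everything, with force readings near zero.

**Disagreements and gaps:**
- The two cameras differed by 2–8 mm in x, so I relied on the top view. Its reading of the weight's position agreed with where the fingers first touched it, to within about 3 mm.
- Near the end of the push the weight gave low, slightly sideways force, and I could not tell whether it had dropped. I backed off and looked to confirm it was in.

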